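# Row the sample vials by size and latch the hold-down cover

## Robot

A 6-joint arm with a two-finger parallel gripper is mounted at the origin on the work surface. World frame = base frame: x ahead of the robot, y to its left, z up, the work surface at z = 0. Lengths are in m, angles in degrees, forces in N, time in s.
With the tool pointing down it reaches from about 0.25 to 0.725 m from the base axis. Payload 9.7 kg.
Tool frame: the origin (TCP) lies between the finger pads; the fingertips stand 22 mm ahead of it and the grasp point (between the pads) lies 3 mm ahead of it; z points along the fingers, y is the line along which they close (so a half turn about z gives the same grasp; the last joint's range is limited). The gripper opens to 85 mm and grips with 20 to 120 N. Pads are 22 mm wide; open, the fingers measure 114 mm over their backs; the gripper's body (76 mm by 85 mm) begins 54 mm behind the grasp point. The pads swing forward as they close: fully open they stand 13 mm farther back than shut.
Start: joints at [68.411, 4.979, 10.078, 95.1, 0, 90], TCP at [0.202, 0.511, 0.253] pointing down, gripper open.
Joint ranges: [-179.16, 179.16], [-48.56, 103.87], [-65.8, 70.77], [-126.05, 130.52], [-82.76, 87.17], [-180, 180]. Speed limits (degrees/s): [127.2, 127.2, 147.25, 180, 180, 180].

## Interface

Orientations are given as [roll, pitch, yaw] about the fixed x, y, z axes, in that order (R = Rz(yaw) Ry(pitch) Rx(roll)).
In Python, from workcell import bot, viewer, finder gives the robot as it stands.
- The arm moves only by the tool move_arm, never from a script. Its arguments are lists of equal length, an entry for each row: "offset": the shift along the tool's x, y, z in cm, a list of three; "twist": the turn, a rotation vector about the tool's x, y, z in rad, a list of three; "grip": the opening, from 0 (shut) to 1 (fully open). In form: {"offset": [[x, y, z], ...], "twist": [[ax, ay, az], ...], "grip": [grip, ...]}. A call has 1 to 5 rows; each row shifts and turns the commanded pose from where the row before left it, along the tool's axes as they then stand; what a row does not reach is not made up. A row lasts 1/10 s, in which the tool goes at most 50 mm and 8.59 degrees, less where a joint would pass 70% of its speed; a pose out of reach is approached as far as the arm can. A call is refused whole if a number of a shift passes 5 or a number of a turn 0.15, either way. A call with a gripper value outside its range is refused whole. The fingers move at their own pace and stop on an object; "force" is the grip in N (left out, the last holds). Time passes only in rows, so rows that do not move let the fingers close. It gives the time, the measured TCP pose, the force, the opening and the grip force at its end, in the units of the state.
- bot.get_obs(): the state, without advancing time (a new reading comes with each control period).
- viewer.camera(name): name is "scene" or "top" or "wrist"; returns a dict with "color" (420x560x3 uint8, red, green, blue), "depth" (420x560 float32, m along the optical axis (not along the pixel's ray), 0 where there is no reading), "vfov" (degrees; the focal length in pixels is half the picture's height over the tangent of half this angle, whatever the lens; pixels are square), "cx", "cy" (the principal point, pixels), "position" and "attitude" of the camera in the world; the wrist camera has in their place "tool_from_camera" (4x4, takes a point from camera to tool coordinates, whose origin is the TCP and whose axes are the flange's). Camera axes: x right, y down, z forward; pixel columns grow to the right and rows downward; lengths in m; the calibration is good to about 2 mm. A picture is of the moment at which its call begins: read the wrist's pose just before it.
- bot.job_done(): hands the job in; it is judged then, once.
Trained networks look in a picture, given as the dict that the camera call returned (one of the last four; its "shot" number tells which), for a name from the list of things; names that differ only in an ending like _2 or _b are one class to them, and where a whole thing is asked for, a point or a joint stands for the part that bears it (a point fixed in the world has none). Each returns a list of dicts, best first, with "p" (0 to 1); they miss things now and then, are a little off and sometimes report something else, mostly with a low value. They report only what shows in the picture. A call takes as long as a camera call. They do not tell look-alikes from the thing itself.
- finder.boxes_of(picture, thing): "position" ([column, row] in pixels, amid what is visible of it).
- finder.pinpoint(picture, thing): "position" ([column, row] in pixels: a listed point, or the origin of a listed thing).
The state is a dict: "time": time; "q": joint angles; "qd": joint speeds; "joint_efforts": joint torques, N m; "ee_pos": TCP position; "tcp_rot": TCP orientation; "wrist_force": force on the tool from outside, world axes, zero at the start; "torque": the same for the moment, N m; "opening": finger opening in m; "grasp_force": force on a finger pad.
Only numpy, scipy, OpenCV 4.12 (cv2) and the standard library are available. Lean on these libraries where they do the work, as an engineer would, in place of code of your own. Each camera call takes 0.05 s, during which the arm holds its last target. There are 200 camera calls.

## Task

Three capped vials stand loose on the tempering plate. Slide each one, upright and without lifting it off the plate, into the row of its own size - narrow vials behind the narrow one in the narrow lane, the wide vial behind the wide one in the wide lane - until it is wholly inside the lane; then swing the hinged hold-down cover over both rows and press its front edge down until the catch holds it shut. Leave everything else where it stands.

Things in the scene. Friction and masses are not known exactly. Their poses are not given: they have to be found in the camera images.
- plate: fixed flat grey plate 270 x 430 mm, origin at the centre of its underside; vials stand on its top, 6 mm up. Vials enter the lanes along its +y: mouths at y = 70 mm, back stop (30 mm high) at y = 162, cover hinge posts (65 mm high, x = +-96) at y = 175. A catch post 56 mm high, with a spring bolt, takes up x = 90 to 118, y = 54 to 78. Loose vials stand in the open part, y below 0
- narrow_lane: fixed lane on the plate: two steel rails 8 mm high, 5 mm thick, 32 mm apart inside; they flare apart over the 22 mm before the mouth line, to about 56 mm. Origin on the plate's top, on the lane's centre line at the mouth line, where the rails become straight; +y points into the lane, back stop at y = 92 mm. Which lane is on which side varies
- wide_lane: fixed lane for wide vials: as narrow_lane, same origin and axes, but 42 mm wide inside (about 66 mm at the flare)
- narrow_a: upright round glass vial with black screw cap and a blank white label on top, narrow size: 28 mm across, 50 mm tall in all (cap: the top 16 mm, 26 mm across); origin at the centre of its underside, z up. Loose on the open part of the plate, to be slid into the narrow lane
- narrow_b: upright round glass vial with black screw cap and a blank white label on top, narrow size: 28 mm across, 50 mm tall in all (cap: the top 16 mm, 26 mm across); origin at the centre of its underside, z up. The second one to be slid into the narrow lane (order of the two does not matter; the three narrow vials in a row take 84 mm of the 92 mm lane)
- wide_a: upright round glass vial with black screw cap and a blank white label on top, wide size: 38 mm across, 50 mm tall in all (cap: the top 16 mm, 36 mm across); origin at the centre of its underside, z up. Loose on the open part of the plate, to be slid into the wide lane (two wide vials take 76 mm of the 92 mm lane)
- narrow_set: upright round glass vial with black screw cap and a blank white label on top, narrow size: 28 mm across, 50 mm tall in all (cap: the top 16 mm, 26 mm across); origin at the centre of its underside, z up. Already in the narrow lane, at its far end
- wide_set: upright round glass vial with black screw cap and a blank white label on top, wide size: 38 mm across, 50 mm tall in all (cap: the top 16 mm, 36 mm across); origin at the centre of its underside, z up. Already in the wide lane, at its far end
- cover (a joint): hold-down cover angle in rad: 0 flat and latched over both lanes, about 1.5 standing open. A spring lifts it unless the catch holds it. Clear pane in a steel frame, 170 mm wide, reaching 118 mm from its hinge, 5 mm thick, front lip hanging 20 mm down. Passing the catch takes about 5 to 8 N, pressed at the middle of the front edge, over the last 15 mm; then it stays down
- cover_edge (a point): middle of the top face of the cover's front press bar (steel, 24 mm deep, 170 mm wide), 106 mm from the hinge axis: the place to press. 67 mm above the bench when shut
- cover_hinge (a point): middle of the cover's hinge axis, which runs along the plate's x, 64 mm above the bench
- jar: bystander: squat amber jar with a steel lid, 56 mm across, 46 mm tall, on the plate; origin at the centre of its underside
- spare_cap: bystander: loose black cap, 26 mm across, 16 mm tall, on the plate; origin at the centre of its underside
- beaker: bystander: glass beaker 70 mm across, 85 mm tall, on the bench; origin at the centre of its underside
- spatula: bystander: steel spatula, 170 mm long, lying on the bench right of the plate; origin near its middle
- weight_ring: bystander: dark steel ring weight 64 mm across, 12 mm tall, on the bench; origin at the centre of its underside
- wash_bottle: bystander: white bottle 66 mm across, 150 mm tall, on the bench left of the plate; origin at the centre of its underside
Not all that is in view belongs to the job. Leave any green or yellow look-alike of the narrow_a alone. Leave any pink look-alike of the narrow_b alone.

How it is judged (in metres and radians):
On the way, in this order (a step that is already met when the one before it is completed fails the run):
1. all vials stand in the lanes of their size, wholly inside (x of narrow_a in the frame of narrow_lane between -0.006 and 0.006 m and y of narrow_a in the frame of narrow_lane between 0.011 and 0.092 m and angle between each of narrow_a, narrow_b, narrow_set, wide_a, wide_set's own z axis and vertical below 0.1 rad and x of narrow_b in the frame of narrow_lane between -0.006 and 0.006 m and y of narrow_b in the frame of narrow_lane between 0.011 and 0.092 m and x of narrow_set in the frame of narrow_lane between -0.006 and 0.006 m and y of narrow_set in the frame of narrow_lane between 0.011 and 0.092 m and x of wide_a in the frame of wide_lane between -0.006 and 0.006 m and y of wide_a in the frame of wide_lane between 0.016 and 0.092 m and x of wide_set in the frame of wide_lane between -0.006 and 0.006 m and y of wide_set in the frame of wide_lane between 0.016 and 0.092 m), for 0.2 s.
2. the cover is pressed shut (value of joint cover below 0.045 rad), for 0.2 s.
At the end, for the whole second after the job is handed in: All three narrow vials stand upright (within 0.1 rad) in the narrow lane and both wide vials in the wide lane, at rest, each within 6 mm of the lane's centre line and wholly past the mouth line (about 3 mm of overhang allowed); the cover is held shut by its catch (joint below 0.045 rad) (all of step 1 and linear speed of each of narrow_a, narrow_b, narrow_set, wide_a, wide_set below 0.02 m/s and value of joint cover below 0.045 rad); the robot touches nothing.
It fails at once if a vial is lifted more than 10 mm off the plate (height (world z) of any of narrow_a, narrow_b, narrow_set, wide_a, wide_set above 0.016 m).
It fails at once if a vial is tipped beyond 0.5 rad (angle between any of narrow_a, narrow_b, narrow_set, wide_a, wide_set's own z axis and vertical above 0.5 rad).
It fails at once if jar, spare cap, beaker, spatula, ring weight or wash bottle is moved more than 25 mm (distance of any of jar, spare_cap, beaker, spatula, weight_ring, wash_bottle from where it was at the start of the episode above 0.025 m).
It also fails if it takes over 72 s, if anything falls off the work surface, if the arm or the gripper's body presses on something with over 40 N, if the wrist force passes 120 N, or if a joint passes its speed limit or range.

## Working session

There is one attempt and no reset: what is moved stays moved. The work goes in short steps, Python scripts to look and compute and a tool call to move; the robot and the scene stay as the last step left them, time stands still between calls to the robot, and variables do not carry over. Pictures are saved under pics/ and viewed, at most 10 in all, crops included, and the job is handed in when it is done.

Besides the shell and the picture viewer there is one more tool, called after "Request:" as name(argument=value, ...) on one line, values as JSON. move_arm: Moves the arm, as the interface text tells. Its arguments: {"type":"object","properties":{"offset":{"type":"array","items":{"type":"array","items":{"type":"number"}}},"twist":{"type":"array","items":{"type":"array","items":{"type":"number"}}},"grip":{"type":"array","items":{"type":"number"}},"force":{"type":"number"}},"required":["offset","twist","grip"]}

```bash
mkdir -p pics
cat > h.py <<'E'
import numpy as np, cv2
from scipy.spatial.transform import Rotation as R
from workcell import bot, viewer, finder
def tool():
    o=bot.get_obs(); T=np.eye(4); T[:3,3]=o['ee_pos']; T[:3,:3]=R.from_euler('xyz',o['tcp_rot'],degrees=True).as_matrix(); return T
def shot(name):
    T=tool(); p=viewer.camera(name)
    if name=='wrist': p['T']=T@np.array(p['tool_from_camera'])
    else:
        M=np.eye(4); M[:3,3]=p['position']; a=np.array(p['attitude'])
        M[:3,:3]=a if a.shape==(3,3) else R.from_euler('xyz',a,degrees=True).as_matrix(); p['T']=M
    p['f']=p['color'].shape[0]/2/np.tan(np.radians(p['vfov'])/2); return p
def onz(p,uv,z):
    d=p['T'][:3,:3]@np.array([(uv[0]-p['cx'])/p['f'],(uv[1]-p['cy'])/p['f'],1]); o=p['T'][:3,3]
    return o+d*(z-o[2])/d[2]
def pix(p,X):
    c=np.linalg.inv(p['T'])@np.append(X,1); return c[:2]/c[2]*p['f']+[p['cx'],p['cy']]
def save(p,n): cv2.imwrite('pics/'+n,p['color'][:,:,::-1])
E
python3 - <<'E'
from h import *
print(bot.get_obs())
for n in ['scene','top']:
    p=shot(n); save(p,n+'0.png'); print(n,p['vfov'],p['cx'],p['cy'],p.get('attitude'),p['position'],[k for k in p])
    for t,z in [('narrow_a',.006),('wide_a',.006),('plate',0),('narrow_lane',.006),('wide_lane',.006),('cover_hinge',.064),('cover_edge',.15),('jar',.006),('spare_cap',.006)]:
        for d in finder.pinpoint(p,t)[:5]: print(t,np.round(d['position']),round(d['p'],2),np.round(onz(p,d['position'],z),3))
E
```

```text
{'time': 0.0, 'q': array([ 6.84114878e+01,  5.01032120e+00,  1.00329262e+01,  9.51002585e+01,
       -1.26342036e-03,  9.00003198e+01]), 'qd': array([ 0.05823897, -0.08027401,  0.00541064,  0.04886012, -0.13036563,
       -0.02363127]), 'joint_efforts': array([ 1.05775111e-03, -5.20385993e+01,  4.64806366e+01,  1.60574808e-02,
        1.02458800e-04, -7.51021986e-06]), 'ee_pos': array([0.20229222, 0.51121552, 0.25257685]), 'tcp_rot': array([-1.79922347e+02,  1.26385259e-03,  1.58411170e+02]), 'wrist_force': array([ 0.36417911, -0.35633086, -0.46864354]), 'torque': array([-0.00227785, -0.03701657,  0.00825465]), 'grasp_force': 0.0, 'opening': 0.08527779323594177}
scene 46.514303681210365 283.72623764503646 204.73022250013042 [-140.90761397    1.06063394   62.30165304] [ 1.21588192 -0.29105461  0.96504806] ['color', 'depth', 'vfov', 'cx', 'cy', 'position', 'attitude', 'shot', 'T', 'f']
narrow_a [265. 263.] 0.71 [ 0.649 -0.063  0.006]
narrow_a [195. 194.] 0.65 [ 0.376 -0.13   0.006]
narrow_a [241. 222.] 0.62 [ 0.517 -0.064  0.006]
narrow_a [246. 174.] 0.6 [0.375 0.015 0.006]
narrow_a [1
[... 750 characters left out ...]
7.] 0.57 [ 0.697 -0.277  0.006]
narrow_a [304. 175.] 0.54 [ 0.647 -0.058  0.006]
narrow_a [272. 283.] 0.44 [0.375 0.022 0.006]
wide_a [330. 199.] 0.46 [ 0.586 -0.126  0.006]
plate [284. 208.] 0.95 [ 0.563 -0.006  0.   ]
plate [341. 155.] 0.45 [ 0.705 -0.156  0.   ]
narrow_lane [255. 189.] 0.53 [0.611 0.068 0.006]
narrow_lane [259. 217.] 0.34 [0.539 0.057 0.006]
narrow_lane [205. 191.] 0.3 [0.603 0.194 0.006]
wide_lane [258. 218.] 0.77 [0.534 0.058 0.006]
wide_lane [286. 209.] 0.16 [ 0.558 -0.011  0.006]
cover_edge [204. 193.] 0.55 [0.568 0.173 0.15 ]
jar [353. 234.] 0.87 [ 0.497 -0.181  0.006]
spare_cap [341. 155.] 0.58 [ 0.702 -0.156  0.006]
spare_cap [354. 238.] 0.29 [ 0.486 -0.182  0.006]
```

View pics/scene0.png

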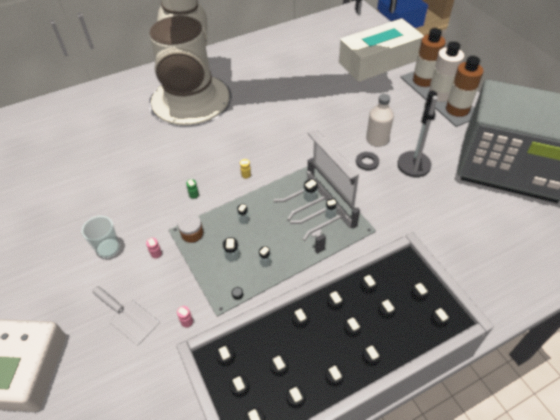

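View pics/top0.png

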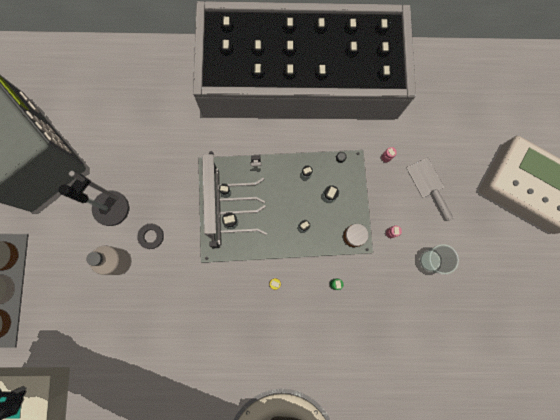

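The scene shows the plate with its cover open at the right (scene 335,170). The top view has the narrow lane at (255,189) and the wide lane at (258,218). The loose vials are narrow at (307,171) and (305,226), and wide at (331,193). The pink, yellow and green vials are look-alikes off the plate. I'll now move in over the plate.

```bash
cat >> h.py <<'E'
def plan(wps, step=.045, start=None):
    """wps: list of (x,y,z,yaw_deg). prints rows in tool axes (cm, rad); tool kept pointing down"""
    T=tool(); P=T[:3,3].copy(); r=R.from_matrix(T[:3,:3]); i=0
    for x,y,z,yaw in wps:
        tgt=np.array([x,y,z]); rt=R.from_euler('xyz',[180,0,yaw],degrees=True)
        n=int(max(np.ceil(np.linalg.norm(tgt-P)/step),np.ceil((r.inv()*rt).magnitude()/.14),1))
        for k in range(n):
            w=(r.inv()*rt).as_rotvec()/(n-k); d=r.inv().apply((tgt-P)/(n-k))*100
            d=np.round(d,2); w=np.round(w,3); P=P+r.apply(d/100); r=r*R.from_rotvec(w); print(i,d.tolist(),w.tolist(),np.round(P,3)); i+=1
E
python3 - <<'E'
from h import *
plan([(.5,-.03,.30,92.4)])
p=shot('wrist'); print(np.round(p['tool_from_camera'],3),p['vfov'])
E
```

```text
0 [-3.4, -2.81, -0.33] [0.0, -0.0, 0.082] [0.224 0.473 0.257]
1 [-3.62, -2.53, -0.33] [0.0, -0.0, 0.082] [0.245 0.434 0.26 ]
2 [-3.81, -2.22, -0.33] [0.0, -0.0, 0.082] [0.266 0.395 0.263]
3 [-3.98, -1.9, -0.33] [0.0, -0.0, 0.082] [0.287 0.357 0.266]
4 [-4.13, -1.57, -0.34] [0.0, -0.0, 0.082] [0.309 0.318 0.27 ]
5 [-4.24, -1.23, -0.33] [0.0, -0.0, 0.082] [0.33  0.279 0.273]
6 [-4.33, -0.87, -0.34] [0.0, -0.0, 0.083] [0.351 0.241 0.277]
7 [-4.38, -0.51, -0.33] [0.0, -0.0, 0.082] [0.372 0.202 0.28 ]
8 [-4.41, -0.15, -0.34] [0.0, -0.0, 0.083] [0.394 0.163 0.283]
9 [-4.41, 0.21, -0.33] [0.0, -0.0, 0.082] [0.415 0.125 0.287]
10 [-4.37, 0.57, -0.34] [0.0, -0.0, 0.083] [0.436 0.086 0.29 ]
11 [-4.31, 0.94, -0.33] [0.0, -0.0, 0.082] [0.457 0.047 0.293]
12 [-4.22, 1.29, -0.34] [0.0, -0.0, 0.083] [0.479 0.009 0.297]
13 [-4.11, 1.63, -0.33] [0.0, -0.0, 0.082] [ 0.5  -0.03  0.3 ]
[[ 0.001 -0.96  -0.28   0.072]
 [ 1.     0.001 -0.     0.   ]
 [ 0.    -0.28   0.96  -0.121]
 [ 0.     0.     0.     1.   ]] 68.47904988493137
```

Request:
move_arm(offset=[[-3.4,-2.8,-0.33],[-3.6,-2.5,-0.33],[-3.8,-2.2,-0.33],[-4.0,-1.9,-0.33],[-4.1,-1.6,-0.33]], twist=[[0,0,0.082],[0,0,0.082],[0,0,0.082],[0,0,0.082],[0,0,0.082]], grip=[1,1,1,1,1])

```text
time: 1.55
ee_pos: [0.3088, 0.317, 0.27]
tcp_rot: [180.0, 0.0, 134.8]
wrist_force: [0.3, 0.3, -0.1]
opening: 0.0852
grasp_force: 0.0
```

Request:
move_arm(offset=[[-4.2,-1.2,-0.33],[-4.3,-0.9,-0.33],[-4.4,-0.5,-0.33],[-4.4,-0.15,-0.33],[-4.4,0.2,-0.33]], twist=[[0,0,0.082],[0,0,0.082],[0,0,0.082],[0,0,0.082],[0,0,0.082]], grip=[1,1,1,1,1])

```text
time: 2.05
ee_pos: [0.4149, 0.1241, 0.2867]
tcp_rot: [180.0, 0.0, 111.2]
wrist_force: [0.7, 0.6, -0.2]
opening: 0.0853
grasp_force: 0.0
```

Request:
move_arm(offset=[[-4.4,0.6,-0.33],[-4.3,0.9,-0.33],[-4.2,1.3,-0.33],[-4.1,1.6,-0.33],[0,0,0]], twist=[[0,0,0.082],[0,0,0.082],[0,0,0.082],[0,0,0.082],[0,0,0]], grip=[0.75,0.75,0.75,0.75,0.75])

```text
time: 2.55
ee_pos: [0.5012, -0.0323, 0.2988]
tcp_rot: [-180.0, 0.0, 92.2]
wrist_force: [-0.5, -0.2, -0.2]
opening: 0.064
grasp_force: 0.0
```

Run:
```python
from h import *
o=bot.get_obs(); print(o['time'],o['ee_pos'],o['tcp_rot'],o['opening'])
p=shot('wrist'); save(p,'w1.png')
for t,z in [('narrow_a',.006),('wide_a',.006),('plate',0),('narrow_lane',.006),('wide_lane',.006),('cover_hinge',.064),('jar',.006),('spare_cap',.006)]:
    for d in finder.pinpoint(p,t)[:4]: print(t,np.round(d['position']),round(d['p'],2),np.round(onz(p,d['position'],z),4))
```

```text
2.55 [ 0.50122406 -0.0323445   0.29879756] [-1.79972149e+02  4.79858500e-02  9.22304703e+01] 0.06396888366571316
narrow_a [384. 198.] 0.8 [ 0.6485 -0.0584  0.006 ]
narrow_a [182. 133.] 0.79 [0.3741 0.0187 0.006 ]
narrow_a [285. 192.] 0.76 [ 0.5122 -0.055   0.006 ]
narrow_a [268. 326.] 0.72 [ 0.4946 -0.2709  0.006 ]
wide_a [338. 238.] 0.6 [ 0.5915 -0.1197  0.006 ]
plate [332. 164.] 0.6 [ 0.5734 -0.014   0.    ]
narrow_lane [364. 101.] 0.56 [0.606  0.0674 0.006 ]
jar [268. 273.] 0.62 [ 0.4923 -0.1788  0.006 ]
spare_cap [408. 265.] 0.56 [ 0.6981 -0.1569  0.006 ]
```

View pics/w1.png

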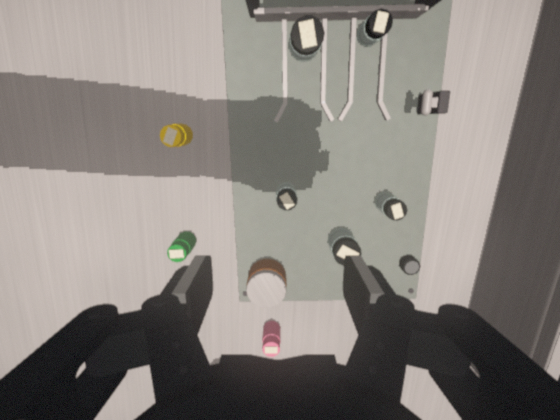

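Run:
```python
from h import *
from scipy.signal import find_peaks
p=shot('wrist'); g=cv2.cvtColor(p['color'],cv2.COLOR_RGB2GRAY).astype(float)
tr={k:[] for k in (285,323,352,382)}
for r in range(58,98,2):
    b=cv2.GaussianBlur(g[r:r+1],(5,1),1)[0]
    for k in tr:
        s=b[k-8:k+9]; w=np.clip(s-np.median(s)-8,0,None)
        if w.sum()>20: tr[k].append(onz(p,((w*np.arange(k-8,k+9)).sum()/w.sum(),r+0.),.014)[:2])
for k,v in tr.items():
    v=np.array(v); c=np.polyfit(v[:,1],v[:,0],1); res=np.std(v[:,0]-np.polyval(c,v[:,1])); print(k,len(v),'x@y=.07',np.polyval(c,.07),'slope deg',np.degrees(np.arctan(-c[0])),res)
# caps: blobs of label+cap by depth height
v,u=np.mgrid[0:420,0:560]; d=p['depth']; C=np.stack([(u-p['cx'])/p['f']*d,(v-p['cy'])/p['f']*d,d],-1)
W=C@p['T'][:3,:3].T+p['T'][:3,3]
m=((W[...,2]>.050)&(W[...,2]<.062)&(d>0)).astype(np.uint8)
n,l,s,c=cv2.connectedComponentsWithStats(m)
for i in range(1,n):
    if s[i,4]>60: print(np.round(c[i]),s[i,4],np.round(W[l==i].mean(0),4),np.round((W[l==i].max(0)-W[l==i].min(0))*1e3))
for rr in (92,96,100,104,108): print(rr,np.round(onz(p,(285,rr),.014),4))
cv2.imwrite('pics/lane.png',cv2.resize(p['color'][0:130,210:470,::-1],None,fx=3,fy=3,interpolation=cv2.INTER_CUBIC))
```

```text
285 20 x@y=.07 0.5055664940956114 slope deg 3.7318989714902693 0.0001475397846081886
323 20 x@y=.07 0.5527756811403267 slope deg 3.3101746410852226 0.00010620041466863437
352 20 x@y=.07 0.5869856827717764 slope deg 3.4219833130429316 7.605105684251264e-05
382 20 x@y=.07 0.6241745074562218 slope deg 3.461699705030507 4.506803654456115e-05
[437.   4.] 77 [0.6543 0.1665 0.0558] [11.  7. 11.]
[381.  29.] 554 [0.5997 0.1413 0.0561] [25. 25.  9.]
[309.  40.] 997 [0.5251 0.1275 0.0562] [35. 36.  9.]
[527. 201.] 1977 [ 0.8043 -0.0416  0.0559] [  4. 323.  12.]
[433. 108.] 462 [0.6677 0.0651 0.0592] [28. 27. 12.]
[172. 139.] 265 [0.3733 0.0167 0.0508] [24. 23.  3.]
[287. 203.] 347 [ 0.5122 -0.0523  0.0561] [26. 25.  8.]
[396. 214.] 351 [ 0.6467 -0.06    0.0561] [26. 25.  8.]
[344. 253.] 381 [ 0.5889 -0.1148  0.0559] [34. 34.  9.]
[177. 255.] 195 [ 0.3726 -0.1304  0.0509] [23. 24.  2.]
[266. 292.] 1070 [ 0.4905 -0.1793  0.0518] [52. 52.  4.]
[270. 351.] 149 [ 0.5006 -0.2752  0.0508] [23. 21.  3.]
92 [0.503 0.078 0.014]
96 [0.5032 0.0734 0.014 ]
100 [0.5035 0.0687 0.014 ]
104 [0.5038 0.064  0.014 ]
108 [0.504  0.0593 0.014 ]
```

View pics/lane.png

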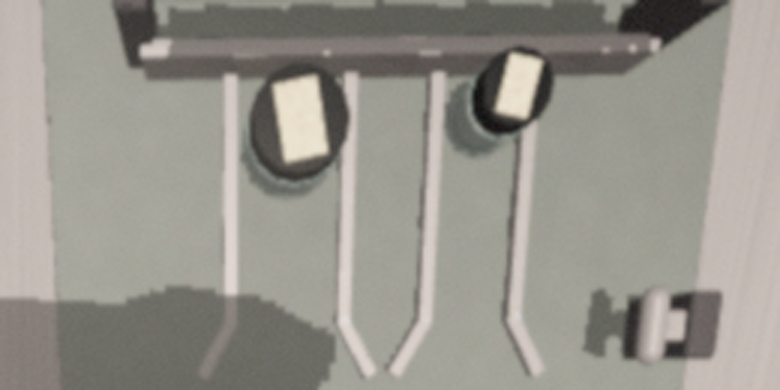

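The crop shows four clean rails, which kink at the mouth line at about crop row 318. The set vials are at crop (300,118) and (515,90), and the catch post is at crop (670,325). The plate yaw is about 3.45°. I'll go for narrow_a first.

Run:
```python
from h import *
plan([(.647,-.0595,.12,93.45),(.647,-.0595,.042,93.45)],.04)
```

```text
0 [-0.64, 2.43, 3.0] [0.0, 0.0, -0.002] [ 0.524 -0.033  0.27 ]
1 [-0.65, 2.43, 3.0] [0.0, 0.0, -0.002] [ 0.549 -0.038  0.24 ]
2 [-0.65, 2.43, 2.99] [0.0, 0.0, -0.002] [ 0.573 -0.044  0.21 ]
3 [-0.66, 2.43, 3.0] [0.0, 0.0, -0.002] [ 0.598 -0.049  0.18 ]
4 [-0.66, 2.42, 2.99] [0.0, 0.0, -0.002] [ 0.622 -0.054  0.15 ]
5 [-0.67, 2.42, 3.0] [0.0, 0.0, -0.003] [ 0.647 -0.059  0.12 ]
6 [-0.0, 0.0, 3.9] [0.0, 0.0, 0.0] [ 0.647 -0.059  0.081]
7 [-0.0, 0.0, 3.9] [0.0, 0.0, 0.0] [ 0.647 -0.059  0.042]
```

Request:
move_arm(offset=[[-0.65,2.43,3.0],[-0.65,2.43,3.0],[-0.65,2.43,3.0],[-0.65,2.43,3.0],[-0.65,2.43,3.0]], twist=[[0,0,-0.002],[0,0,-0.002],[0,0,-0.002],[0,0,-0.002],[0,0,-0.003]], grip=[0.75,0.75,0.75,0.75,0.75])

```text
time: 3.55
ee_pos: [0.6234, -0.0547, 0.1483]
tcp_rot: [180.0, 0.0, 93.3]
wrist_force: [0.2, -0.3, -0.2]
opening: 0.0638
grasp_force: 0.0
```

Request:
move_arm(offset=[[-0.65,2.43,3.0],[0,0,2.0],[0,0,2.0],[0,0,1.9],[0,0,1.9]], twist=[[0,0,-0.002],[0,0,0],[0,0,0],[0,0,0],[0,0,0]], grip=[0.75,0.75,0.75,0.75,0.75])

```text
time: 4.05
ee_pos: [0.6471, -0.0596, 0.0405]
tcp_rot: [-180.0, -0.0, 93.4]
wrist_force: [0.1, 0.7, 0.7]
opening: 0.0642
grasp_force: 0.0
```

Request:
move_arm(offset=[[0,0,0],[0,0,0],[0,0,0],[0,0,0],[0,0,0]], twist=[[0,0,0],[0,0,0],[0,0,0],[0,0,0],[0,0,0]], grip=[0.5,0.4,0.3,0.25,0.2], force=25)

```text
time: 4.55
ee_pos: [0.6478, -0.06, 0.0427]
tcp_rot: [179.9, 0.0, 93.4]
wrist_force: [1.1, 1.4, 3.4]
opening: 0.027
grasp_force: 24.9
```

Run:
```python
from h import *
o=bot.get_obs(); print({k:np.round(o[k],4) for k in ('time','ee_pos','tcp_rot','wrist_force','opening','grasp_force')})
L=lambda y:(.6056-.0603*(y-.07),y,.042,93.45)
plan([L(.02),L(.084)],.022)
```

```text
{'time': np.float64(4.55), 'ee_pos': array([ 0.6478, -0.06  ,  0.0427]), 'tcp_rot': array([1.798956e+02, 1.460000e-02, 9.338450e+01]), 'wrist_force': array([1.0599, 1.4362, 3.3902]), 'opening': np.float64(0.027), 'grasp_force': np.float64(24.9168)}
0 [1.64, -0.69, 0.01] [0.0, 0.0, -0.0] [ 0.64  -0.044  0.043]
1 [1.65, -0.69, 0.01] [0.0, 0.0, -0.0] [ 0.632 -0.028  0.043]
2 [1.64, -0.69, 0.02] [0.001, 0.0, -0.0] [ 0.624 -0.012  0.042]
3 [1.65, -0.69, 0.01] [0.0, 0.0, -0.001] [0.616 0.004 0.042]
4 [1.64, -0.68, 0.02] [0.001, 0.0, -0.0] [0.609 0.02  0.042]
5 [2.14, -0.0, -0.0] [-0.0, 0.0, -0.0] [0.607 0.041 0.042]
6 [2.14, -0.0, -0.0] [-0.0, 0.0, -0.0] [0.606 0.063 0.042]
7 [2.13, -0.0, -0.0] [-0.0, 0.0, -0.0] [0.605 0.084 0.042]
```

Request:
move_arm(offset=[[1.2,-0.5,0],[1.65,-0.69,0],[1.65,-0.69,0],[1.65,-0.69,0],[1.65,-0.69,0]], twist=[[0,0,0],[0,0,0],[0,0,0],[0,0,0],[0,0,0]], grip=[0.2,0.2,0.2,0.2,0.2])

```text
time: 5.05
ee_pos: [0.6103, 0.0167, 0.0427]
tcp_rot: [179.9, 0.0, 93.4]
wrist_force: [1.2, -3.3, 5.7]
opening: 0.027
grasp_force: 25.2
```

Run:
```python
from h import *
L=lambda y:(.6056-.0603*(y-.07),y,.042,93.45)
plan([L(.02),L(.084)],.022)
```

```text
0 [0.34, -0.15, 0.07] [0.002, 0.001, -0.001] [0.609 0.02  0.042]
1 [2.14, 0.0, 0.0] [0.0, -0.0, -0.0] [0.607 0.041 0.042]
2 [2.14, 0.0, 0.0] [0.0, -0.0, -0.0] [0.606 0.063 0.042]
3 [2.13, 0.0, 0.01] [0.0, -0.0, -0.0] [0.605 0.084 0.042]
```

Request:
move_arm(offset=[[0.4,-0.15,0],[1.6,0,0],[1.8,0,0],[1.6,0,0],[1.4,0,0]], twist=[[0,0,0],[0,0,0],[0,0,0],[0,0,0],[0,0,0]], grip=[0.2,0.2,0.2,0.2,0.2])

```text
time: 5.55
ee_pos: [0.605, 0.0843, 0.0427]
tcp_rot: [179.9, 0.0, 93.4]
wrist_force: [0.3, -3.0, 6.6]
opening: 0.0268
grasp_force: 25.2
```

Run:
```python
from h import *
o=bot.get_obs(); print({k:np.round(o[k],4) for k in ('time','ee_pos','tcp_rot','wrist_force','opening','grasp_force')})
L=lambda y:(.6056-.0603*(y-.07),y,.042,93.45)
print(L(o['ee_pos'][1]))
p=shot('wrist'); save(p,'w2.png')
```

```text
{'time': np.float64(5.55), 'ee_pos': array([0.605 , 0.0843, 0.0427]), 'tcp_rot': array([1.798875e+02, 4.290000e-02, 9.337030e+01]), 'wrist_force': array([ 0.3134, -3.0152,  6.5964]), 'opening': np.float64(0.0268), 'grasp_force': np.float64(25.2488)}
(np.float64(0.6047394941583587), np.float64(0.08427041196751732), 0.042, 93.45)
```

View pics/w2.png

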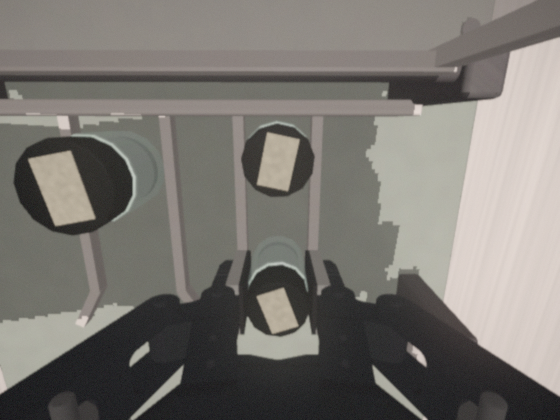

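The first narrow vial is gripped at (277,300), centred between the rails just inside the mouth. I'll release it and go for narrow_b.

Request:
move_arm(offset=[[0,0,0],[0,0,0],[0,0,-1.0],[0,0,-3.0],[0,0,-4.0]], twist=[[0,0,0],[0,0,0],[0,0,0],[0,0,0],[0,0,0]], grip=[0.4,0.5,0.52,0.52,0.52])

```text
time: 6.1
ee_pos: [0.6034, 0.0832, 0.121]
tcp_rot: [-179.8, 0.0, 93.3]
wrist_force: [0.3, 0.1, -0.4]
opening: 0.0441
grasp_force: 0.0
```

Run:
```python
from h import *
print(bot.get_obs()['opening'])
plan([(.512,-.0535,.122,93.45),(.512,-.0535,.044,93.45)],.045)
```

```text
0.04409068914876857
0 [-3.28, -2.48, -0.02] [-0.001, 0.0, -0.0] [0.581 0.049 0.121]
1 [-3.28, -2.48, -0.02] [-0.001, 0.0, -0.001] [0.558 0.015 0.122]
2 [-3.27, -2.48, -0.02] [-0.001, 0.0, -0.0] [ 0.535 -0.019  0.122]
3 [-3.27, -2.48, -0.02] [-0.001, 0.0, -0.001] [ 0.512 -0.053  0.122]
4 [-0.0, -0.0, 3.9] [0.0, 0.0, 0.0] [ 0.512 -0.053  0.083]
5 [-0.0, -0.01, 3.9] [0.0, 0.0, 0.0] [ 0.512 -0.053  0.044]
```

Request:
move_arm(offset=[[-3.28,-2.48,0],[-3.28,-2.48,0],[-3.28,-2.48,0],[-3.28,-2.48,0],[0,0,1.0]], twist=[[0,0,0],[0,0,0],[0,0,0],[0,0,0],[0,0,0]], grip=[0.75,0.75,0.75,0.75,0.75])

```text
time: 6.6
ee_pos: [0.5118, -0.0564, 0.1135]
tcp_rot: [179.9, 0.1, 93.1]
wrist_force: [0.8, 0.5, 0.4]
opening: 0.064
grasp_force: 0.0
```

Request:
move_arm(offset=[[0,0,2.0],[0,0,2.0],[0,0,2.0],[0,0,0.8],[0,0,0]], twist=[[0,0,0],[0,0,0],[0,0,0],[0,0,0],[0,0,0]], grip=[0.75,0.75,0.75,0.75,0.75])

```text
time: 7.1
ee_pos: [0.5127, -0.053, 0.0427]
tcp_rot: [-179.9, -0.0, 93.4]
wrist_force: [-0.1, 1.6, 0.7]
opening: 0.064
grasp_force: 0.0
```

Request:
move_arm(offset=[[0,0,0],[0,0,0],[0,0,0],[0,0,0],[0,0,0]], twist=[[0,0,0],[0,0,0],[0,0,0],[0,0,0],[0,0,0]], grip=[0.5,0.4,0.3,0.25,0.2], force=25)

```text
time: 7.6
ee_pos: [0.5139, -0.0531, 0.0446]
tcp_rot: [179.9, 0.0, 93.4]
wrist_force: [-0.8, -0.0, 6.3]
opening: 0.0267
grasp_force: 24.6
```

Run:
```python
from h import *
o=bot.get_obs(); print({k:np.round(o[k],4) for k in ('time','ee_pos','tcp_rot','wrist_force','opening','grasp_force')})
L=lambda y:(.6056-.0603*(y-.07),y,.0427,93.45)
plan([L(.015)],.022)
```

```text
{'time': np.float64(7.6), 'ee_pos': array([ 0.5139, -0.0531,  0.0446]), 'tcp_rot': array([1.798946e+02, 1.470000e-02, 9.338320e+01]), 'wrist_force': array([-0.829 , -0.0123,  6.3159]), 'opening': np.float64(0.0267), 'grasp_force': np.float64(24.5627)}
0 [1.04, 1.65, 0.04] [0.0, 0.0, -0.0] [ 0.53  -0.042  0.044]
1 [1.04, 1.65, 0.03] [0.0, 0.0, -0.0] [ 0.546 -0.03   0.044]
2 [1.04, 1.65, 0.04] [0.0, 0.0, -0.0] [ 0.562 -0.019  0.044]
3 [1.04, 1.64, 0.03] [0.001, 0.0, -0.0] [ 0.577 -0.008  0.043]
4 [1.04, 1.65, 0.03] [0.0, 0.0, -0.001] [0.593 0.004 0.043]
5 [1.04, 1.64, 0.04] [0.001, 0.0, -0.0] [0.609 0.015 0.043]
```

Request:
move_arm(offset=[[0.8,1.2,0],[1.04,1.65,0],[1.04,1.65,0],[1.04,1.65,0],[1.04,1.65,0]], twist=[[0,0,0],[0,0,0],[0,0,0],[0,0,0],[0,0,0]], grip=[0.2,0.2,0.2,0.2,0.2])

```text
time: 8.1
ee_pos: [0.589, 0.001, 0.0447]
tcp_rot: [180.0, 0.1, 93.4]
wrist_force: [-4.1, -3.9, 9.2]
opening: 0.0269
grasp_force: 25.0
```

Request:
move_arm(offset=[[1.04,1.65,0],[0.2,0.4,0],[0,0,0]], twist=[[0,0,0],[0,0,0],[0,0,0]], grip=[0.2,0.2,0.2])

```text
time: 8.4
ee_pos: [0.6094, 0.0152, 0.0447]
tcp_rot: [179.9, -0.0, 93.4]
wrist_force: [2.1, 1.2, 4.9]
opening: 0.0269
grasp_force: 24.9
```

Run:
```python
from h import *
o=bot.get_obs(); print({k:np.round(o[k],4) for k in ('time','ee_pos','wrist_force','opening','grasp_force')})
L=lambda y:(.6056-.0603*(y-.07),y,.0427,93.45)
plan([L(.02),L(.084)],.022)
```

```text
{'time': np.float64(8.4), 'ee_pos': array([0.6094, 0.0152, 0.0447]), 'wrist_force': array([2.064 , 1.2344, 4.9208]), 'opening': np.float64(0.0269), 'grasp_force': np.float64(24.8667)}
0 [0.48, -0.05, 0.2] [0.002, -0.0, -0.001] [0.609 0.02  0.043]
1 [2.14, 0.0, 0.0] [0.0, -0.0, 0.0] [0.607 0.041 0.043]
2 [2.14, 0.0, 0.0] [0.0, -0.0, 0.0] [0.606 0.063 0.043]
3 [2.14, 0.0, 0.0] [0.0, -0.0, 0.0] [0.605 0.084 0.043]
```

Request:
move_arm(offset=[[0.8,-0.05,0],[1.6,0,0],[1.4,0,0],[0.8,0,0],[0.8,0,0]], twist=[[0,0,0],[0,0,0],[0,0,0],[0,0,0],[0,0,0]], grip=[0.2,0.2,0.2,0.2,0.2])

```text
time: 8.9
ee_pos: [0.605, 0.0685, 0.0447]
tcp_rot: [179.9, 0.1, 93.4]
wrist_force: [-0.5, -2.6, 5.0]
opening: 0.0264
grasp_force: 24.9
```

Request:
move_arm(offset=[[0.6,0,0],[0.5,0,0],[0.3,0,0],[0.1,0,0],[0,0,0]], twist=[[0,0,0],[0,0,0],[0,0,0],[0,0,0],[0,0,0]], grip=[0.2,0.2,0.2,0.2,0.2])

```text
time: 9.4
ee_pos: [0.6041, 0.0833, 0.0447]
tcp_rot: [179.9, 0.0, 93.4]
wrist_force: [0.8, -2.0, 6.3]
opening: 0.027
grasp_force: 24.9
```

Run:
```python
from h import *
o=bot.get_obs(); print({k:np.round(o[k],4) for k in ('time','ee_pos','tcp_rot','wrist_force','opening','grasp_force')})
p=shot('wrist'); save(p,'w3.png')
```

```text
{'time': np.float64(9.4), 'ee_pos': array([0.6041, 0.0833, 0.0447]), 'tcp_rot': array([1.798791e+02, 4.020000e-02, 9.336990e+01]), 'wrist_force': array([ 0.7777, -1.9591,  6.2561]), 'opening': np.float64(0.027), 'grasp_force': np.float64(24.8713)}
```

View pics/w3.png

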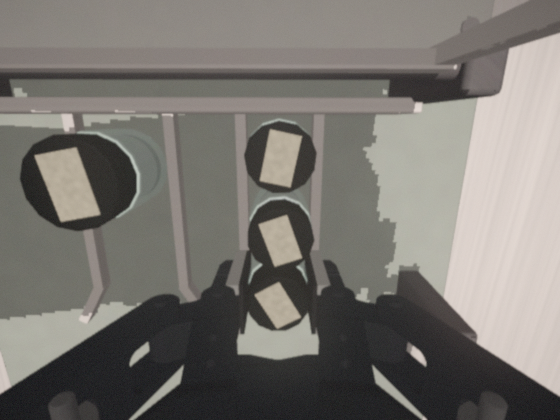

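All three narrow vials are in the lane at (280,155), (280,235) and (278,297). I'll nudge the row 2 mm further in, release, and go for the wide one.

Request:
move_arm(offset=[[0.2,0,0],[0,0,0],[0,0,0],[0,0,0],[0,0,-1.0]], twist=[[0,0,0],[0,0,0],[0,0,0],[0,0,0],[0,0,0]], grip=[0.2,0.2,0.4,0.5,0.52])

```text
time: 9.95
ee_pos: [0.6023, 0.0854, 0.0523]
tcp_rot: [-179.8, 0.0, 93.4]
wrist_force: [-0.2, 0.3, 0.2]
opening: 0.0444
grasp_force: 0.0
```

Request:
move_arm(offset=[[0,0,-3.0],[0,0,-4.0],[-4.0,0,0],[-4.0,0,0],[-4.0,0,0]], twist=[[0,0,0],[0,0,0],[0,0,0],[0,0,0],[0,0,0]], grip=[0.52,0.52,0.6,0.75,0.75])

```text
time: 10.45
ee_pos: [0.6105, -0.0353, 0.1246]
tcp_rot: [179.9, 0.0, 93.4]
wrist_force: [0.5, -0.7, -0.9]
opening: 0.0641
grasp_force: 0.0
```

Run:
```python
from h import *
print(bot.get_obs()['opening'])
plan([(.5895,-.1165,.122,93.45),(.5895,-.1165,.044,93.45)],.045)
```

```text
0.06409575866360342
0 [-3.99, -1.29, 0.13] [0.001, 0.0, -0.0] [ 0.6   -0.076  0.123]
1 [-3.99, -1.3, 0.13] [0.0, 0.0, -0.0] [ 0.589 -0.117  0.122]
2 [0.0, 0.0, 3.9] [0.0, 0.0, -0.0] [ 0.589 -0.117  0.083]
3 [0.0, 0.0, 3.9] [0.0, 0.0, -0.0] [ 0.589 -0.117  0.044]
```

Request:
move_arm(offset=[[-4.0,-1.3,0.1],[-4.0,-1.3,0.1],[0,0,2.0],[0,0,2.0],[0,0,2.0]], twist=[[0,0,0],[0,0,0],[0,0,0],[0,0,0],[0,0,0]], grip=[0.75,0.75,0.75,0.75,0.75])

```text
time: 10.95
ee_pos: [0.5891, -0.1163, 0.0616]
tcp_rot: [180.0, 0.0, 93.3]
wrist_force: [-0.3, 0.4, -0.4]
opening: 0.0644
grasp_force: 0.0
```

Request:
move_arm(offset=[[0,0,1.8],[0,0,0],[0,0,0],[0,0,0],[0,0,0]], twist=[[0,0,0],[0,0,0],[0,0,0],[0,0,0],[0,0,0]], grip=[0.75,0.75,0.6,0.5,0.4], force=25)

```text
time: 11.45
ee_pos: [0.5899, -0.1158, 0.0453]
tcp_rot: [179.9, 0.0, 93.4]
wrist_force: [0.0, 0.8, 3.4]
opening: 0.0371
grasp_force: 24.8
```

Request:
move_arm(offset=[[0,0,0],[0,0,0],[0,0,0]], twist=[[0,0,0],[0,0,0],[0,0,0]], grip=[0.35,0.3,0.3], force=25)

```text
time: 11.75
ee_pos: [0.5899, -0.1158, 0.0453]
tcp_rot: [179.9, 0.0, 93.4]
wrist_force: [-1.9, 0.8, 5.7]
opening: 0.0372
grasp_force: 24.9
```

Run:
```python
from h import *
o=bot.get_obs(); print({k:np.round(o[k],4) for k in ('time','ee_pos','tcp_rot','wrist_force','opening','grasp_force')})
L=lambda y:(.5292-.0603*(y-.07),y,.0447,93.45)
plan([L(.005),L(.088)],.022)
```

```text
{'time': np.float64(11.75), 'ee_pos': array([ 0.5899, -0.1158,  0.0453]), 'tcp_rot': array([1.798574e+02, 3.630000e-02, 9.338780e+01]), 'wrist_force': array([-1.9206,  0.8022,  5.6682]), 'opening': np.float64(0.0372), 'grasp_force': np.float64(24.9282)}
0 [1.77, -0.71, 0.01] [0.0, 0.0, -0.0] [ 0.582 -0.099  0.045]
1 [1.77, -0.71, 0.0] [0.0, 0.0, -0.0] [ 0.574 -0.081  0.045]
2 [1.77, -0.71, 0.01] [0.0, 0.0, -0.0] [ 0.566 -0.064  0.045]
3 [1.77, -0.71, 0.0] [0.001, 0.0, -0.0] [ 0.557 -0.047  0.045]
4 [1.77, -0.71, 0.01] [0.0, 0.0, -0.0] [ 0.549 -0.03   0.045]
5 [1.77, -0.7, 0.0] [0.001, 0.0, -0.001] [ 0.541 -0.012  0.045]
6 [1.78, -0.71, 0.01] [0.0, 0.001, -0.0] [0.533 0.005 0.045]
7 [2.08, 0.0, 0.0] [0.0, -0.0, -0.0] [0.532 0.026 0.045]
8 [2.08, 0.0, 0.0] [0.0, -0.0, -0.0] [0.531 0.047 0.045]
9 [2.08, 0.0, 0.0] [0.0, -0.0, -0.0] [0.529 0.067 0.045]
10 [2.07, 0.0, 0.0] [0.0, -0.0, -0.0] [0.528 0.088 0.045]
```

Request:
move_arm(offset=[[1.2,-0.48,0],[1.77,-0.71,0],[1.77,-0.71,0],[1.77,-0.71,0],[1.77,-0.71,0]], twist=[[0,0,0],[0,0,0],[0,0,0],[0,0,0],[0,0,0]], grip=[0.3,0.3,0.3,0.3,0.3])

```text
time: 12.25
ee_pos: [0.552, -0.0349, 0.0453]
tcp_rot: [179.8, 0.1, 93.4]
wrist_force: [1.2, -2.8, 5.2]
opening: 0.0371
grasp_force: 25.2
```

Request:
move_arm(offset=[[1.77,-0.71,0],[1.77,-0.71,0],[0.6,-0.23,0],[0,0,0]], twist=[[0,0,0],[0,0,0],[0,0,0],[0,0,0]], grip=[0.3,0.3,0.3,0.3])

```text
time: 12.65
ee_pos: [0.5326, 0.0064, 0.0452]
tcp_rot: [179.9, -0.0, 93.5]
wrist_force: [-1.3, 4.0, 8.4]
opening: 0.0365
grasp_force: 25.5
```

Run:
```python
from h import *
o=bot.get_obs(); print({k:np.round(o[k],4) for k in ('time','ee_pos','wrist_force','opening','grasp_force')})
L=lambda y:(.5292-.0603*(y-.07),y,.0453,93.45)
plan([L(.03),L(.086)],.022)
```

```text
{'time': np.float64(12.65), 'ee_pos': array([0.5326, 0.0064, 0.0452]), 'wrist_force': array([-1.3206,  3.9735,  8.3624]), 'opening': np.float64(0.0365), 'grasp_force': np.float64(25.4655)}
0 [1.18, 0.02, -0.0] [0.001, -0.0, 0.0] [0.532 0.018 0.045]
1 [1.18, 0.02, -0.01] [0.002, -0.001, 0.0] [0.532 0.03  0.045]
2 [1.87, -0.0, 0.0] [-0.0, 0.0, 0.0] [0.53  0.049 0.045]
3 [1.87, -0.0, 0.0] [-0.0, 0.0, 0.0] [0.529 0.067 0.045]
4 [1.87, -0.0, 0.0] [-0.0, 0.0, 0.0] [0.528 0.086 0.045]
```

Request:
move_arm(offset=[[1.2,0.02,0],[1.2,0.02,0],[1.6,0,0],[1.4,0,0],[1.0,0,0]], twist=[[0,0,0],[0,0,0],[0,0,0],[0,0,0],[0,0,0]], grip=[0.3,0.3,0.3,0.3,0.3])

```text
time: 13.15
ee_pos: [0.5298, 0.0696, 0.0452]
tcp_rot: [179.8, 0.1, 93.4]
wrist_force: [0.2, -3.7, 6.1]
opening: 0.0371
grasp_force: 25.4
```

Request:
move_arm(offset=[[0.8,0,0],[0.6,0,0],[0.2,0,0],[0,0,0]], twist=[[0,0,0],[0,0,0],[0,0,0],[0,0,0]], grip=[0.3,0.3,0.3,0.3])

```text
time: 13.55
ee_pos: [0.5289, 0.0854, 0.0452]
tcp_rot: [179.8, 0.0, 93.4]
wrist_force: [0.5, -1.4, 7.8]
opening: 0.0371
grasp_force: 25.4
```

Run:
```python
from h import *
o=bot.get_obs(); print({k:np.round(o[k],4) for k in ('time','ee_pos','tcp_rot','wrist_force','opening','grasp_force')})
```

```text
{'time': np.float64(13.55), 'ee_pos': array([0.5289, 0.0854, 0.0452]), 'tcp_rot': array([1.798278e+02, 1.880000e-02, 9.339210e+01]), 'wrist_force': array([ 0.4886, -1.4044,  7.7532]), 'opening': np.float64(0.0371), 'grasp_force': np.float64(25.3951)}
```

Request:
move_arm(offset=[[0,0,0],[0,0,0],[0,0,-1.0],[0,0,-3.0],[0,0,-4.0]], twist=[[0,0,0],[0,0,0],[0,0,0],[0,0,0],[0,0,0]], grip=[0.5,0.6,0.6,0.6,0.6])

```text
time: 14.05
ee_pos: [0.5267, 0.085, 0.1233]
tcp_rot: [-179.8, 0.0, 93.4]
wrist_force: [0.3, -0.6, 0.5]
opening: 0.0513
grasp_force: 0.0
```

Request:
move_arm(offset=[[-3.0,1.0,-4.0],[-3.0,1.0,-4.0],[-3.0,1.0,-4.0],[-3.0,0,0],[0,0,0]], twist=[[0,0,0],[0,0,0],[0,0,0],[0,0,0],[0,0,0]], grip=[0,0,0,0,0])

```text
time: 14.55
ee_pos: [0.5648, -0.034, 0.2429]
tcp_rot: [179.9, 0.0, 93.2]
wrist_force: [-0.6, 0.0, -0.1]
opening: 0.0001
grasp_force: 0.0
```

Run:
```python
from h import *
o=bot.get_obs(); print({k:np.round(o[k],4) for k in ('time','ee_pos','tcp_rot','wrist_force','opening')})
def cloud(p):
    v,u=np.mgrid[0:420,0:560]; d=p['depth']; C=np.stack([(u-p['cx'])/p['f']*d,(v-p['cy'])/p['f']*d,d],-1)
    return C@p['T'][:3,:3].T+p['T'][:3,3]
for n in ('scene','wrist'):
    p=shot(n); W=cloud(p); 
    for lo in range(70,200,15):
        m=(p['depth']>0)&(W[...,0]>.46)&(W[...,0]<.67)&(W[...,1]>.10)&(W[...,1]<.25)&(W[...,2]>lo/1e3)&(W[...,2]<lo/1e3+.015)
        if m.sum()>15: Q=W[m]; print(n,lo,m.sum(),np.round(Q.min(0),3),np.round(np.median(Q,0),3),np.round(Q.max(0),3))
    for t,z in [('cover_hinge',.064),('cover_edge',.17)]:
        for d in finder.pinpoint(p,t)[:1]: print(n,t,np.round(d['position']),round(d['p'],2),np.round(onz(p,d['position'],z),4))
    if n=='wrist':
        save(p,'w4.png')
        m=((W[...,2]>.050)&(W[...,2]<.062)&(p['depth']>0)).astype(np.uint8)
        k,l,s,c=cv2.connectedComponentsWithStats(m)
        for i in range(1,k):
            if s[i,4]>60: print(np.round(c[i]),s[i,4],np.round(W[l==i].mean(0),4),np.round((W[l==i].max(0)-W[l==i].min(0))*1e3))
```

```text
{'time': np.float64(14.55), 'ee_pos': array([ 0.5648, -0.034 ,  0.2429]), 'tcp_rot': array([1.798713e+02, 4.960000e-02, 9.320010e+01]), 'wrist_force': array([-0.5783,  0.039 , -0.0715]), 'opening': np.float64(0.0001)}
scene 70 251 [0.461 0.152 0.07 ] [0.569 0.166 0.076] [0.663 0.18  0.085]
scene 85 199 [0.475 0.16  0.085] [0.566 0.166 0.093] [0.647 0.174 0.1  ]
scene 100 192 [0.476 0.16  0.1  ] [0.569 0.166 0.108] [0.647 0.176 0.115]
scene 115 197 [0.475 0.159 0.115] [0.573 0.166 0.123] [0.647 0.176 0.13 ]
scene 130 202 [0.478 0.159 0.13 ] [0.56  0.166 0.137] [0.647 0.174 0.145]
scene 145 38 [0.48  0.16  0.145] [0.619 0.168 0.148] [0.647 0.176 0.16 ]
scene 160 28 [0.566 0.149 0.162] [0.646 0.16  0.169] [0.654 0.176 0.175]
scene 175 644 [0.476 0.141 0.175] [0.571 0.157 0.182] [0.657 0.175 0.186]
scene cover_hinge [331. 188.] 0.83 [0.5678 0.1618 0.064 ]
scene cover_edge [338. 154.] 0.79 [0.5654 0.1748 0.17  ]
[246.  17.] 1323 [0.5259 0.1253 0.0563] [35. 29. 10.]
[332.   8.] 499 [0.6004 0.1366 0.0559] [26. 15.  9.]
[518. 186.] 2972 [ 0.8044 -0.0159  0.0559] [  4. 349.  12.]
[331.  39.] 748 [0.6021 0.1123 0.0562] [25. 26.  9.]
[247.  73.] 1289 [0.5287 0.0804 0.0564] [35. 35.  9.]
[328.  73.] 678 [0.6027 0.0847 0.0563] [26. 26.  9.]
[395.  99.] 560 [0.6661 0.0657 0.0593] [24. 27. 12.]
[ 87. 133.] 394 [0.3738 0.0174 0.0508] [24. 24.  3.]
[102. 270.] 274 [ 0.3728 -0.1309  0.0508] [24. 24.  2.]
```

View pics/w4.png

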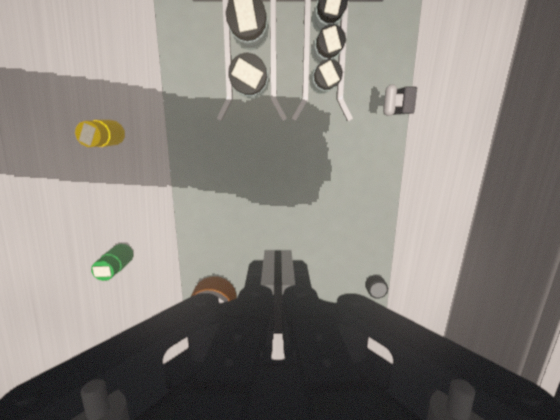

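The picture shows all vials in their lanes, the wide ones at (246,17) and (247,73), the narrow ones at (332,8), (331,39) and (328,73). wide_a is only about 3 mm past its limit, so I'll push it about 6 mm deeper with the closed fingers.

Run:
```python
from h import *
L=lambda y,z:(.5292-.0603*(y-.07),y,z,93.45)
plan([L(.032,.125),L(.032,.046),L(.058,.046)],.045)
```

```text
0 [1.6, -0.71, 2.9] [-0.0, -0.0, -0.0] [ 0.556 -0.015  0.212]
1 [1.6, -0.71, 2.9] [-0.0, -0.0, -0.0] [0.548 0.001 0.183]
2 [1.6, -0.71, 2.89] [-0.0, -0.0, -0.0] [0.54  0.016 0.154]
3 [1.6, -0.72, 2.9] [-0.001, -0.0, -0.0] [0.531 0.032 0.125]
4 [0.0, 0.0, 3.95] [0.0, -0.0, -0.0] [0.531 0.032 0.085]
5 [0.0, 0.0, 3.95] [0.0, -0.0, -0.0] [0.531 0.032 0.046]
6 [2.61, 0.0, -0.0] [0.0, -0.0, -0.0] [0.53  0.058 0.046]
```

Request:
move_arm(offset=[[1.6,-0.71,2.9],[1.6,-0.71,2.9],[1.6,-0.71,2.9],[1.6,-0.71,2.9],[0,0,2.0]], twist=[[0,0,0],[0,0,0],[0,0,0],[0,0,0],[0,0,0]], grip=[0,0,0,0,0])

```text
time: 15.35
ee_pos: [0.5302, 0.0333, 0.103]
tcp_rot: [-179.9, -0.0, 93.5]
wrist_force: [0.5, -0.4, -0.0]
opening: 0.0003
grasp_force: 0.0
```

Request:
move_arm(offset=[[0,0,3.0],[0,0,2.9],[0,0,0],[0.8,0,0],[0.6,0,0]], twist=[[0,0,0],[0,0,0],[0,0,0],[0,0,0],[0,0,0]], grip=[0,0,0,0,0])

```text
time: 15.85
ee_pos: [0.5321, 0.046, 0.048]
tcp_rot: [179.9, -0.0, 93.4]
wrist_force: [0.2, -0.3, 0.8]
opening: 0.0001
grasp_force: 0.0
```

Request:
move_arm(offset=[[0.4,0,0],[0.3,0,0],[0.3,0,0],[0.2,0,0],[0,0,0]], twist=[[0,0,0],[0,0,0],[0,0,0],[0,0,0],[0,0,0]], grip=[0,0,0,0,0])

```text
time: 16.35
ee_pos: [0.5305, 0.0573, 0.0462]
tcp_rot: [180.0, -0.0, 93.4]
wrist_force: [0.5, 0.7, 1.0]
opening: 0.0
grasp_force: 0.0
```

Request:
move_arm(offset=[[-2.0,0,0],[-2.0,0,-2.0],[-1.0,0.5,-4.5],[-1.0,0.5,-4.5],[-2.0,1.0,-4.0]], twist=[[0,0,0],[0,0,0],[0,0,0],[0,0,0],[0,0,0]], grip=[0,0,0,0,0])

```text
time: 16.85
ee_pos: [0.555, -0.0217, 0.1985]
tcp_rot: [180.0, -0.0, 93.4]
wrist_force: [2.0, 0.6, 1.2]
opening: 0.0001
grasp_force: 0.0
```

Run:
```python
from h import *
o=bot.get_obs(); print({k:np.round(o[k],4) for k in ('time','ee_pos','tcp_rot')})
p=shot('wrist'); save(p,'w5.png')
v,u=np.mgrid[0:420,0:560]; d=p['depth']; C=np.stack([(u-p['cx'])/p['f']*d,(v-p['cy'])/p['f']*d,d],-1)
W=C@p['T'][:3,:3].T+p['T'][:3,3]
m=((W[...,2]>.050)&(W[...,2]<.062)&(d>0)).astype(np.uint8)
k,l,s,c=cv2.connectedComponentsWithStats(m)
for i in range(1,k):
    if s[i,4]>60: print(np.round(c[i]),s[i,4],np.round(W[l==i].mean(0),4),np.round((W[l==i].max(0)-W[l==i].min(0))*1e3))
for t in ('wide_a','narrow_a','narrow_lane','wide_lane'):
    for d in finder.pinpoint(p,t)[:5]: print(t,np.round(d['position']),round(d['p'],2),np.round(onz(p,d['position'],.006),4))
H=np.array([.5612,.169])
plan([(.58,-.03,.25,93.45),(H[0]-.002,H[1]+.042,.25,93.45),(H[0]-.002,H[1]+.042,.185,93.45)],.045)
```

```text
{'time': np.float64(16.85), 'ee_pos': array([ 0.555 , -0.0217,  0.1985]), 'tcp_rot': array([ 1.799526e+02, -1.450000e-02,  9.341570e+01])}
[251.  17.] 1522 [0.526  0.1233 0.0562] [35. 26.  9.]
[351.   7.] 457 [0.6003 0.1344 0.0557] [25. 11.  9.]
[350.  40.] 1015 [0.602  0.1123 0.0562] [25. 25.  9.]
[252.  68.] 1754 [0.5279 0.0877 0.0564] [35. 35.  9.]
[346.  79.] 903 [0.6026 0.0847 0.0562] [26. 25.  9.]
[423. 109.] 764 [0.6658 0.0655 0.0592] [22. 28. 12.]
[ 69. 147.] 510 [0.3739 0.0173 0.0508] [25. 25.  3.]
[534. 285.] 1934 [ 0.8044 -0.089   0.0558] [  4. 190.  12.]
[ 88. 299.] 358 [ 0.3731 -0.1309  0.0508] [24. 25.  2.]
wide_a [255.  76.] 0.77 [0.5266 0.0887 0.006 ]
narrow_a [334.  86.] 0.78 [0.6015 0.0841 0.006 ]
narrow_a [100. 143.] 0.77 [0.3759 0.0178 0.006 ]
narrow_a [115. 276.] 0.69 [ 0.3771 -0.1299  0.006 ]
narrow_a [338.  54.] 0.58 [0.6026 0.1121 0.006 ]
wide_lane [258.  31.] 0.37 [0.5282 0.1261 0.006 ]
0 [-0.48, 1.22, -2.73] [-0.0, -0.0, -0.001] [ 0.567 -0.026  0.223]
1 [-0.49, 1.22, -2.73] [-0.001, -0.0, -0.001] [ 0.58 -0.03  0.25]
2 [4.03, -0.1, 0.0] [0.0, -0.0, 0.0] [0.577 0.01  0.25 ]
3 [4.03, -0.1, 0.0] [0.0, -0.0, 0.0] [0.573 0.05  0.25 ]
4 [4.03, -0.1, 0.0] [0.0, -0.0, 0.0] [0.57 0.09 0.25]
5 [4.03, -0.11, 0.0] [0.0, -0.0, 0.0] [0.566 0.131 0.25 ]
6 [4.03, -0.1, 0.0] [0.0, -0.0, 0.0] [0.563 0.171 0.25 ]
7 [4.03, -0.11, 0.01] [0.0, -0.0, 0.0] [0.559 0.211 0.25 ]
8 [0.0, 0.0, 3.25] [0.0, -0.0, 0.0] [0.559 0.211 0.217]
9 [0.0, 0.0, 3.25] [0.0, -0.0, 0.0] [0.559 0.211 0.185]
```

wide_a is now at y≈.088, well inside. Next is the cover: it stands vertical at y≈.167 with its top at z≈.186. I'll go over it and down behind.

Request:
move_arm(offset=[[-0.5,1.2,-2.7],[-0.5,1.2,-2.7],[4.0,-0.1,0],[4.0,-0.1,0],[4.0,-0.1,0]], twist=[[0,0,0],[0,0,0],[0,0,0],[0,0,0],[0,0,0]], grip=[0,0,0,0,0])

```text
time: 17.6
ee_pos: [0.5688, 0.0908, 0.2483]
tcp_rot: [-179.8, 0.0, 93.4]
wrist_force: [0.7, -0.7, -0.1]
opening: -0.0003
grasp_force: 0.0
```

Request:
move_arm(offset=[[4.0,-0.1,0],[4.0,-0.1,0],[4.0,-0.1,0],[0,0,0],[0,0,0]], twist=[[0,0,0],[0,0,0],[0,0,0],[0,0,0],[0,0,0]], grip=[0,0,0,0,0])

```text
time: 18.1
ee_pos: [0.5587, 0.21, 0.2483]
tcp_rot: [-179.8, 0.1, 93.5]
wrist_force: [0.2, -0.1, 0.9]
opening: -0.0003
grasp_force: 0.0
```

Run:
```python
from h import *
o=bot.get_obs(); print({k:np.round(o[k],4) for k in ('time','ee_pos','tcp_rot','wrist_force')})
def W(th,r):
    t=np.radians(th); s=r*np.cos(t)-.003*np.sin(t); z=.064+r*np.sin(t)+.003*np.cos(t)
    y=.167-s+.011; return (.562-.0603*(y-.167),y,z+.022,93.45)
plan([(.5595,.208,.175,93.45)]+[W(th,r) for th,r in zip([90,82,74,66,58,50,42,34,26,19,13,9,6,3,1,-1],np.linspace(.089,.109,16))],.05)
```

```text
{'time': np.float64(18.1), 'ee_pos': array([0.5587, 0.21  , 0.2483]), 'tcp_rot': array([-1.798368e+02,  5.820000e-02,  9.352240e+01]), 'wrist_force': array([ 0.1971, -0.1402,  0.8621])}
0 [-0.1, 0.05, 3.67] [-0.001, 0.001, 0.001] [0.559 0.209 0.212]
1 [-0.1, 0.04, 3.66] [-0.002, 0.0, 0.0] [0.56  0.208 0.175]
2 [-2.71, -0.0, 0.0] [0.0, 0.0, 0.0] [0.561 0.181 0.175]
3 [-1.26, -0.0, -0.08] [0.0, 0.0, 0.0] [0.562 0.168 0.176]
4 [-1.28, -0.0, 0.09] [0.0, 0.0, 0.0] [0.563 0.156 0.175]
5 [-1.27, -0.0, 0.28] [0.0, 0.0, 0.0] [0.563 0.143 0.172]
6 [-1.24, -0.0, 0.46] [0.0, 0.0, 0.0] [0.564 0.131 0.168]
7 [-1.18, -0.0, 0.63] [0.0, 0.0, 0.0] [0.565 0.119 0.161]
8 [-1.09, -0.0, 0.81] [0.0, 0.0, 0.0] [0.566 0.108 0.153]
9 [-0.98, -0.0, 0.97] [0.0, 0.0, 0.0] [0.566 0.098 0.143]
10 [-0.84, -0.0, 1.11] [0.0, 0.0, 0.0] [0.567 0.09  0.132]
11 [-0.63, -0.0, 1.06] [0.0, 0.0, 0.0] [0.567 0.083 0.122]
12 [-0.45, -0.0, 0.98] [0.0, 0.0, 0.0] [0.567 0.079 0.112]
13 [-0.29, -0.0, 0.68] [0.0, 0.0, 0.0] [0.568 0.076 0.105]
14 [-0.22, -0.0, 0.52] [0.0, 0.0, 0.0] [0.568 0.074 0.1  ]
15 [-0.19, -0.0, 0.54] [0.0, 0.0, 0.0] [0.568 0.072 0.095]
16 [-0.16, -0.0, 0.37] [0.0, 0.0, 0.0] [0.568 0.07  0.091]
17 [-0.14, -0.0, 0.38] [0.0, 0.0, 0.0] [0.568 0.069 0.087]
```

Request:
move_arm(offset=[[-0.1,0,3.6],[-0.1,0,3.7],[-1.4,0,0],[-1.3,0,0],[-1.3,0,0]], twist=[[0,0,0],[0,0,0],[0,0,0],[0,0,0],[0,0,0]], grip=[0,0,0,0,0])

```text
time: 18.6
ee_pos: [0.5627, 0.1654, 0.1793]
tcp_rot: [179.9, -0.0, 93.3]
wrist_force: [0.2, 0.8, 0.9]
opening: -0.0003
grasp_force: 0.3
```

Request:
move_arm(offset=[[-1.28,0,0],[-1.27,0,0.3],[-1.24,0,0.45],[-1.18,0,0.63],[0,0,0]], twist=[[0,0,0],[0,0,0],[0,0,0],[0,0,0],[0,0,0]], grip=[0,0,0,0,0])

```text
time: 19.1
ee_pos: [0.5647, 0.1159, 0.1622]
tcp_rot: [-179.9, 0.0, 93.3]
wrist_force: [0.4, 0.3, 0.5]
opening: -0.0002
grasp_force: 0.0
```

Run:
```python
from h import *
o=bot.get_obs(); print({k:np.round(o[k],4) for k in ('time','ee_pos','tcp_rot','wrist_force')})
p=shot('scene'); cv2.imwrite('pics/s1.png',cv2.resize(p['color'][100:280,220:440,::-1],None,fx=3,fy=3,interpolation=cv2.INTER_CUBIC))
```

```text
{'time': np.float64(19.1), 'ee_pos': array([0.5647, 0.1159, 0.1622]), 'tcp_rot': array([-1.799097e+02,  3.810000e-02,  9.329630e+01]), 'wrist_force': array([0.404 , 0.3069, 0.4862])}
```

View pics/s1.png

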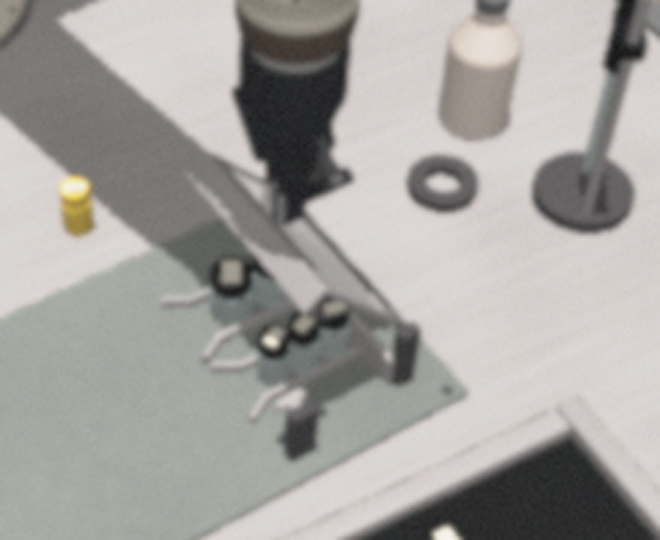

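The cover (crop 300,260) is swinging down under the fingertips, so I'll continue along the arc.

Request:
move_arm(offset=[[-1.0,0,0.81],[-0.95,0,0.97],[-0.8,0,1.1],[-0.6,0,1.06],[-0.4,0,0.98]], twist=[[0,0,0],[0,0,0],[0,0,0],[0,0,0],[0,0,0]], grip=[0,0,0,0,0])

```text
time: 19.65
ee_pos: [0.567, 0.0794, 0.1129]
tcp_rot: [-180.0, 0.0, 93.4]
wrist_force: [-0.6, 0.3, 0.5]
opening: -0.0
grasp_force: 0.6
```

Run:
```python
from h import *
o=bot.get_obs(); print({k:np.round(o[k],4) for k in ('time','ee_pos','tcp_rot','wrist_force')})
plan([(.568,.071,.104,93.45),(.568,.070,.087,93.45)],.004)
```

```text
{'time': np.float64(19.65), 'ee_pos': array([0.567 , 0.0794, 0.1129]), 'tcp_rot': array([-1.799612e+02,  6.000000e-04,  9.335770e+01]), 'wrist_force': array([-0.5589,  0.2667,  0.5143])}
0 [-0.21, 0.01, 0.22] [-0.0, 0.0, -0.0] [0.567 0.077 0.111]
1 [-0.21, 0.01, 0.22] [-0.0, 0.0, -0.001] [0.567 0.075 0.108]
2 [-0.21, 0.01, 0.22] [-0.0, 0.0, -0.0] [0.568 0.073 0.106]
3 [-0.21, 0.02, 0.23] [-0.001, 0.0, -0.001] [0.568 0.071 0.104]
4 [-0.02, -0.0, 0.34] [0.0, 0.0, 0.0] [0.568 0.071 0.101]
5 [-0.02, -0.0, 0.34] [0.0, 0.0, 0.0] [0.568 0.071 0.097]
6 [-0.02, -0.0, 0.34] [0.0, 0.0, 0.0] [0.568 0.07  0.094]
7 [-0.02, -0.0, 0.34] [0.0, 0.0, 0.0] [0.568 0.07  0.09 ]
8 [-0.02, -0.01, 0.34] [0.0, 0.0, 0.0] [0.568 0.07  0.087]
```

Request:
move_arm(offset=[[-0.4,0,0.4],[-0.4,0,0.4],[-0.3,0,0.4],[-0.2,0,0.4],[0,0,0.3]], twist=[[0,0,0],[0,0,0],[0,0,0],[0,0,0],[0,0,0]], grip=[0,0,0,0,0])

```text
time: 20.15
ee_pos: [0.5685, 0.0673, 0.0959]
tcp_rot: [179.9, -0.0, 93.4]
wrist_force: [-0.8, 0.9, 3.8]
opening: -0.0001
grasp_force: 2.2
```

Request:
move_arm(offset=[[0,0,0.25],[0,0,0.2],[0,0,0.15],[0,0,0],[0,0,0]], twist=[[0,0,0],[0,0,0],[0,0,0],[0,0,0],[0,0,0]], grip=[0,0,0,0,0])

```text
time: 20.65
ee_pos: [0.5682, 0.0669, 0.0895]
tcp_rot: [180.0, 0.0, 93.4]
wrist_force: [-0.4, -0.3, 5.1]
opening: 0.0
grasp_force: 2.6
```

Tip is near z = .0675; I'll press a bit more to be sure the catch engages.

Request:
move_arm(offset=[[0,0,0.15],[0,0,0.15],[0,0,0.1],[0,0,0],[0,0,0]], twist=[[0,0,0],[0,0,0],[0,0,0],[0,0,0],[0,0,0]], grip=[0,0,0,0,0])

```text
time: 21.15
ee_pos: [0.5685, 0.0669, 0.0891]
tcp_rot: [179.8, 0.0, 93.4]
wrist_force: [-9.8, -1.4, 30.3]
opening: -0.0
grasp_force: 15.2
```

It has bottomed out: the force rose to 30 N with no further travel. I'll lift off and check.

Request:
move_arm(offset=[[0,0,-1.0],[0,0,-3.0],[0,0,-4.0],[-3.0,0,-4.0],[-4.0,0,-2.0]], twist=[[0,0,0],[0,0,0],[0,0,0],[0,0,0],[0,0,0]], grip=[0,0,0,0,0])

```text
time: 21.65
ee_pos: [0.5726, -0.0024, 0.2285]
tcp_rot: [179.8, 0.0, 93.5]
wrist_force: [0.5, -0.8, 0.5]
opening: 0.0001
grasp_force: 0.0
```

Request:
move_arm(offset=[[-2.0,0,0],[0,0,0],[0,0,0]], twist=[[0,0,0],[0,0,0],[0,0,0]], grip=[0,0,0])

```text
time: 21.95
ee_pos: [0.5731, -0.0228, 0.2244]
tcp_rot: [-179.9, -0.0, 93.3]
wrist_force: [0.3, 0.2, -0.2]
opening: 0.0002
grasp_force: 0.0
```

Run:
```python
from h import *
p=shot('wrist'); save(p,'w6.png')
v,u=np.mgrid[0:420,0:560]; d=p['depth']; C=np.stack([(u-p['cx'])/p['f']*d,(v-p['cy'])/p['f']*d,d],-1)
W=C@p['T'][:3,:3].T+p['T'][:3,3]
m=(W[...,0]>.5)&(W[...,0]<.63)&(W[...,1]>.055)&(W[...,1]<.075)&(d>0); print(np.percentile(W[m][:,2],[10,50,75,90,99]))
for t,z in [('cover_edge',.067)]:
    for q in finder.pinpoint(p,t)[:1]: print(t,np.round(q['position']),round(q['p'],2),onz(p,q['position'],z))
```

```text
[0.067712   0.06883402 0.06935709 0.06979744 0.07055782]
cover_edge [278. 101.] 0.67 [0.56798104 0.06460617 0.067     ]
```

View pics/w6.png

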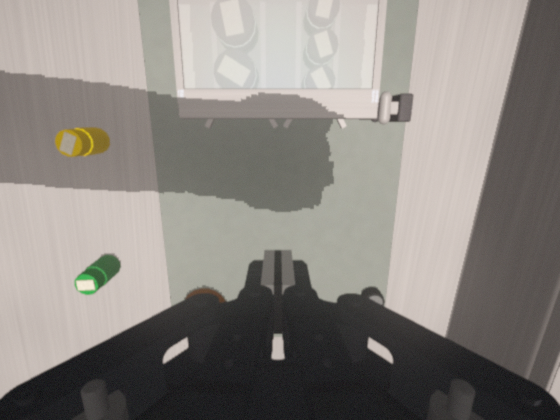

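The cover lies flat over both rows, with its press bar at row 103 under the bolt at (385,107). The edge stayed at z≈.068 after I let go, so I'm handing in.

```bash
python3 -c "
from workcell import bot
print(bot.job_done())"
```

```text
the job is handed in; nothing more can be done
None
```

I slid all three vials into the lanes of their size and pressed the cover down until the catch held it. My last wrist picture, taken after letting go, shows it still shut. The job is handed in, but the call gave no verdict.

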